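Check and sort the laundry's soap tins

TASK

Get the laundry's soap station ready for stock-taking: first close the open softener jug with its stopper, pressed fully home, so that nothing falls in. Then turn every soap tin upside down to read the mark on its underside, and leave it standing upside down, mark up, on the mat of its kind: tins marked with a ring on the round mat, tins marked with a bar on the oblong mat. Leave the clear bottle, mug and brush where they are.

Things in the scene. Friction and masses are not known exactly. Their poses are not given: they have to be found in the camera images.
- tin_a: Closed soap tin, 56 x 56 mm, 80 mm tall, 0.15 to 0.31 kg, aluminium, blank paper band, grey lid over its top 16 mm. Alike outside but for the mark on the underside: here a 44 mm black ring. Some tins may be absent. Origin: centre of the marked underside; z to the lid; x, y square to its sides. Starts lid up; stands stably on any face.
- tin_b: Closed soap tin, 56 x 56 mm, 80 mm tall, 0.15 to 0.31 kg, aluminium, blank paper band, grey lid over its top 16 mm. Alike outside but for the mark on the underside: here a 44 mm black ring. Some tins may be absent. Origin: centre of the marked underside; z to the lid; x, y square to its sides. Starts lid up; stands stably on any face.
- tin_c: Closed soap tin, 56 x 56 mm, 80 mm tall, 0.15 to 0.31 kg, aluminium, blank paper band, grey lid over its top 16 mm. Alike outside but for the mark on the underside: here a black bar 46 x 13 mm, along the tin's x. Some tins may be absent. Origin: centre of the marked underside; z to the lid; x, y square to its sides. Starts lid up; stands stably on any face.
- tin_d: Closed soap tin, 56 x 56 mm, 80 mm tall, 0.15 to 0.31 kg, aluminium, blank paper band, grey lid over its top 16 mm. Alike outside but for the mark on the underside: here a black bar 46 x 13 mm, along the tin's x. Some tins may be absent. Origin: centre of the marked underside; z to the lid; x, y square to its sides. Starts lid up; stands stably on any face.
- round_mat: Round black rubber mat, 210 mm across and 6 mm thick, fixed to the table: the place for tins marked with a ring. Origin: centre of its underside, z up.
- oblong_mat: Oblong black rubber mat, 140 mm (its x) by 240 mm (its y) and 6 mm thick, fixed to the table: the place for tins marked with a bar. Origin: centre of its underside, z up.
- stopper: Black stopper, 82 mm tall, 0.08 kg, starting upright on its narrow end: a solid taper 36 mm across at the foot and 41 mm at 35 mm up; then a flange 62 mm across and 8 mm thick; then, from 43 to 82 mm up, an upright round grey grip 28 mm across. Origin: centre of its foot, z along its axis to the grip.
- jug_mouth (a point): Centre of the mouth of a white round plastic jug fixed to the table: body 90 mm across, neck 56 mm across outside, 46 mm bore, mouth 135 mm above the table, hollow right down. z up. Fully home, the stopper's flange rests flat on the rim, its foot 35 mm below the mouth.
- bottle: Bystander: closed bottle of clear plastic, 60 mm across, 150 mm tall, upright. Origin: centre of its underside.
- mug: Bystander: white mug, 80 mm across, 85 mm tall, with a handle. Origin: centre of its underside.
- brush: Bystander: hand brush, 200 mm long, lying along its own x, which points from handle to bristles. Origin: on the table under it.
Mind the look-alikes: they are no part of the job. What is shaped like the tin_c but orange is not meant.

How it is judged:
On the way, in this order (a step that is already met when the one before it is completed fails the run):
1. the stopper is fully home in the jug's neck (horizontal distance between stopper and jug_mouth below 0.008 m and z of stopper in the frame of jug_mouth between -0.04 and -0.029 m and angle between stopper's own z axis and vertical below 0.12 rad), for 0.2 s.
2. every tin stands upside down on the mat of its mark (angle between each of tin_a, tin_b, tin_c, tin_d's own z axis and vertical above 2.95 rad and height (world z) of tin_a between 0.078 and 0.094 m and linear speed of each of tin_a, tin_b, tin_c, tin_d below 0.02 m/s and horizontal distance between each of tin_a, tin_b and round_mat below 0.085 m and height (world z) of tin_b between 0.078 and 0.094 m and height (world z) of tin_c between 0.078 and 0.094 m and x of tin_c in the frame of oblong_mat between -0.055 and 0.055 m and y of tin_c in the frame of oblong_mat between -0.105 and 0.105 m and height (world z) of tin_d between 0.078 and 0.094 m and x of tin_d in the frame of oblong_mat between -0.055 and 0.055 m and y of tin_d in the frame of oblong_mat between -0.105 and 0.105 m), for 0.2 s.
At the end, for the whole second after the job is handed in: Stopper foot 29 mm or more below the jug's mouth, within 8 mm of its axis, tilt under 0.12 rad. Each tin present at rest upside down (within 0.19 rad) on its mat, its centre within 85 mm of the round mat's centre, or within 55 mm (x) and 105 mm (y) of the oblong mat's (all of step 1 and all of step 2); the robot touches nothing.
It fails at once if the bottle is shifted by more than 30 mm (distance of bottle from where it was at the start of the episode above 0.03 m).
It fails at once if the mug is shifted by more than 30 mm (distance of mug from where it was at the start of the episode above 0.03 m).
It fails at once if the brush is shifted by more than 30 mm (distance of brush from where it was at the start of the episode above 0.03 m).
Of tin_a, tin_b, tin_c, tin_d only 3 to 4 are there at a start; the rules pass over those that are not, and their reading is None.
At some moment in a run one of tin_a, tin_b, tin_c, tin_d may be knocked a few centimetres aside while the robot is not near it.
It also fails if it takes over 210 s, if anything falls off the work surface, if the arm or the gripper's body presses on something with over 40 N, if the wrist force passes 120 N, or if a joint passes its speed limit or range.

ROBOT

A 7-joint arm with a two-finger parallel gripper is mounted at the origin on the work surface. World frame = base frame: x ahead of the robot, y to its left, z up, the work surface at z = 0. Lengths are in m, angles in rad, forces in N, time in s.
With the tool pointing down it reaches from about 0.35 to 0.9 m from the base axis. Payload 19.9 kg.
Tool frame: the origin (TCP) lies between the finger pads; the fingertips stand 19 mm ahead of it and the grasp point (between the pads) is the TCP; z points along the fingers, y is the line along which they close (so a half turn about z gives the same grasp; the last joint's range is limited). The gripper opens to 94 mm and grips with 3 to 60 N. Pads are 16 mm wide; open, the fingers measure 119 mm over their backs; the gripper's body (75 mm by 177 mm) begins 78 mm behind the grasp point.
Start: joints at [1.244, 0.417, -0.01, 1.614, 0.005, 1.111, -0.053], TCP at [0.176, -0.6, 0.224] pointing down, gripper open.
Joint ranges: [-2.81, 2.81], [-0.39, 2.02], [-1.27, 1.25], [0.06, 2.57], [-1.19, 4.33], [0.19, 2], [-2.82, 2.82]. Speed limits (rad/s): [1.89, 1.89, 2.39, 2.39, 3.01, 3.01, 3.01].

INTERFACE

Orientations are given as a 3x3 rotation matrix whose columns are the frame's x, y, z axes.
In Python, from rig import robot gives the robot as it stands. Calls block until the motion is done:
- robot.move_ptp(position, orientation): joint-space move of the TCP to a pose.
- robot.move_linear(position, velocity=0.15, frame=None, threshold=None): straight line of the TCP; frame=None keeps the orientation; velocity is the mean speed in m/s. With threshold (N) it stops when the force on the tool has changed by that much, and returns True; else False.
- robot.goto_joints(angles): joint-space move.
- robot.gripper_to(opening): finger opening in m; the grip force is fixed at half the most; returns when the fingers have stopped.
- robot.pause(seconds).
- robot.ik(position, orientation): joint angles nearest the present ones, or None.
- robot.get_state(): the state.
- robot.grab_frame(name): name is "scene" or "side" or "wrist"; returns the picture (480x640x3 uint8, red, green, blue); there is no depth.
- robot.camera_info(name): a dict with "fx", "fy", "cx", "cy" (pixels), "rvec" (rotation vector, rad) and "tvec" (3), from world to camera coordinates, as OpenCV has them. Camera axes: x right, y down, z forward; pixel columns grow to the right and rows downward; lengths in m; the calibration is good to about 2 mm. A picture is of the moment at which its call begins: read the wrist's pose just before it. camera_info takes no time and is no camera call; for the wrist camera it gives the pose at the moment of the call.
A pose or a line that the arm cannot do raises robot.PlanningError and nothing moves.
- robot.sign_off(): hands the job in; it is judged then, once.
The state is a dict: "time": time; "qpos": joint angles; "joint_vel": joint speeds; "effort": joint torques, N m; "ee_pos": TCP position; "tool_rot": TCP orientation; "force": force on the tool from outside, world axes, zero at the start; "moment": the same for the moment, N m; "opening": finger opening in m; "grasp_force": force on a finger pad.
Only numpy, scipy, OpenCV 4.12 (cv2) and the standard library are available. Lean on these libraries where they do the work, as an engineer would, in place of code of your own. Each camera call takes 0.05 s, during which the arm holds its last target. There are 200 camera calls.

## Working session

There is one attempt and no reset: what is moved stays moved. The work goes in short steps, each a Python script; the robot and the scene stay as the last script left them, time stands still between calls to the robot, and variables do not carry over. Pictures are saved under pics/ and viewed, at most 14 in all, crops included, and the job is handed in when it is done.

```bash
ls; mkdir -p pics
python3 - <<'E'
from rig import robot
import cv2,numpy as np
for n in("scene","side"):
    cv2.imwrite(f"pics/{n}0.png",robot.grab_frame(n)[:,:,::-1])
    c=robot.camera_info(n);R=cv2.Rodrigues(np.array(c["rvec"]))[0];print(n,c["fx"],-R.T@np.array(c["tvec"]),R[2])
c=robot.camera_info("wrist");R=cv2.Rodrigues(np.array(c["rvec"]))[0];s=robot.get_state()
print(c["fx"],-R.T@np.array(c["tvec"])-s["ee_pos"],R,s["tool_rot"],s["time"])
E
```

```text
pics
scene 591.0785219032626 [1.28533072 0.07961808 1.1764577 ] [-0.55119083 -0.05387399 -0.83263814]
side 434.1240098665269 [ 0.4008906  -0.50720695  0.80084013] [ 0.19899217  0.56413807 -0.80134284]
389.7470532791955 [0.06731453 0.01952807 0.15956181] [[ 0.28117209 -0.95965621 -0.00148453]
 [-0.93129177 -0.2732342   0.24091223]
 [-0.23159854 -0.06635526 -0.97054577]] [[ 9.59710214e-01  2.80991414e-01 -3.60073079e-04]
 [ 2.80991640e-01 -9.59709652e-01  1.04030327e-03]
 [-5.32493228e-05 -1.09956720e-03 -9.99999394e-01]] 0.1
```

View pics/scene0.png

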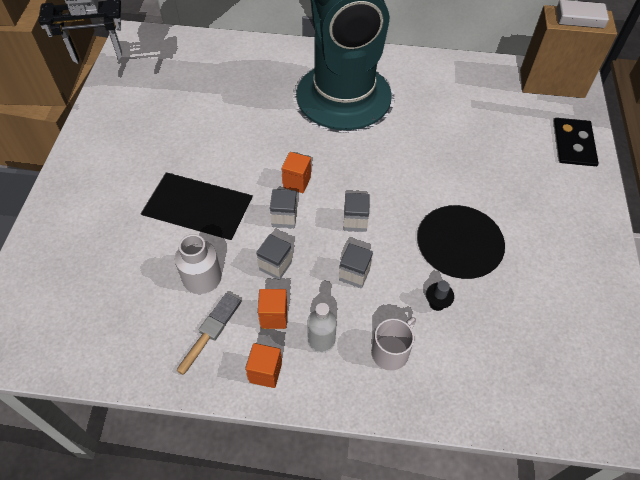

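View pics/side0.png

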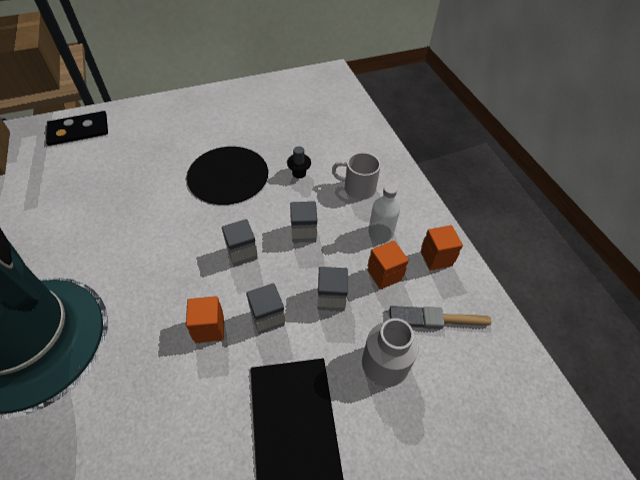

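```bash
cat > h.py <<'E'
from rig import robot
import cv2,numpy as np
def cam(n):
    c=robot.camera_info(n);R=cv2.Rodrigues(np.array(c["rvec"]))[0]
    return np.array([[c["fx"],0,c["cx"]],[0,c["fy"],c["cy"]],[0,0,1]]),R,np.array(c["tvec"]).ravel()
def p2w(C,uv,z):
    K,R,t=C;o=-R.T@t;d=R.T@np.linalg.solve(K,[uv[0],uv[1],1.]);return o+d*(z-o[2])/d[2]
def w2p(C,p):
    K,R,t=C;q=K@(R@np.array(p)+t);return q[:2]/q[2]
def rot(a,tilt):
    "tool y horizontal at yaw a; tilt about y: tool z = down rotated; tilt>0 leans z toward +n, n=x-axis dir yaw a-90"
    y=np.array([np.cos(a),np.sin(a),0]);n=np.array([y[1],-y[0],0])
    z=np.array([0,0,-np.cos(tilt)])+n*np.sin(tilt);return np.column_stack([np.cross(y,z),y,z])
E
python3 - <<'E'
from h import *
import itertools
im=cv2.imread("pics/scene0.png")
a=cv2.resize(im[180:290,255:385],None,fx=6,fy=5.4,interpolation=cv2.INTER_CUBIC) if 0 else cv2.resize(im[180:290,255:385],None,fx=5,fy=5,interpolation=cv2.INTER_CUBIC)
cv2.imwrite("pics/c1.png",a)
C=cam("scene");
for nm,uv,z in [("t1",(284,197),.08),("t2",(357,199),.08),("t3",(275,247),.08),("t4",(356,256),.08),("stop",(443,285),.082),("jug",(193,243),.135),("round",(461,241),.006),("bottle",(322,310),.14),("mug",(394,332),.085),("o1",(297,160),.08),("o2",(272,295),.08),("o3",(264,352),.08)]+[("ob",p,.006) for p in((164,175),(252,190),(228,237),(142,206))]+[("br",(235,295),.03),("br",(182,370),.02)]:
    print(nm,p2w(C,uv,z).round(3))
# ik reach map: tool y yaw a, tilts
for x,y in [(.45,-.1),(.55,.0),(.6,-.1),(.45,.2),(.5,-.3),(.5,.1)]:
  for a in np.radians([0,90,180,270,45,135,225,315]):
    r=[t for t in(-60,-45,-30,0,30,45,60) if robot.ik([x,y,.06],rot(a,np.radians(t))) is not None]
    print(x,y,round(np.degrees(a)),r)
E
```

```text
t1 [ 0.447 -0.098  0.08 ]
t2 [0.431 0.072 0.08 ]
t3 [ 0.588 -0.096  0.08 ]
t4 [0.588 0.084 0.08 ]
stop [0.639 0.274 0.082]
jug [ 0.634 -0.26   0.135]
round [0.467 0.329 0.006]
bottle [0.759 0.028 0.14 ]
mug [0.762 0.176 0.085]
o1 [ 0.329 -0.084  0.08 ]
o2 [ 0.707 -0.083  0.08 ]
o3 [ 0.835 -0.077  0.08 ]
ob [ 0.359 -0.425  0.006]
ob [ 0.379 -0.193  0.006]
ob [ 0.527 -0.224  0.006]
ob [ 0.463 -0.453  0.006]
br [ 0.691 -0.171  0.03 ]
br [ 0.87  -0.246  0.02 ]
0.45 -0.1 0 [-60, -45, -30, 0, 30, 45, 60]
0.45 -0.1 90 [-60, -45, -30, 0, 30]
0.45 -0.1 180 [-60, -45, -30, 0, 30, 45, 60]
0.45 -0.1 270 [-30, 0, 30, 45, 60]
0.45 -0.1 45 [-60, -45, -30, 0, 30, 45, 60]
0.45 -0.1 135 [-60, -45, -30, 0, 30, 45, 60]
0.45 -0.1 225 [-60, -45, -30, 0, 30, 45, 60]
0.45 -0.1 315 [-60, -45, -30, 0, 30, 45, 60]
0.55 0.0 0 [-60, -45, -30, 0, 30, 45, 60]
0.55 0.0 90 [-60, -45, -30, 0, 30, 45, 60]
0.55 0.0 180 [-60, -45, -30, 0, 30, 45, 60]
0.55 0.0 270 [-60, -45, -30, 0, 30, 45, 60]
0.55 0.0 45 [-60, -45, -30, 0, 30, 45, 60]
0.55 0.0 135 [-60, -45, -30, 0, 30, 45, 60]
0.55 0.0 225 [-60, -45, -30, 0, 30, 45, 6
[... 698 characters left out ...]
 [-45, -30, 0, 30, 45, 60]
0.5 -0.3 0 [-60, -45, -30, 0, 30, 45, 60]
0.5 -0.3 90 [-60, -45, -30, 0, 30, 45, 60]
0.5 -0.3 180 [-60, -45, -30, 0, 30, 45, 60]
0.5 -0.3 270 [-60, -45, -30, 0, 30, 45, 60]
0.5 -0.3 45 [-60, -45, -30, 0, 30, 45, 60]
0.5 -0.3 135 [-60, -45, -30, 0, 30, 45, 60]
0.5 -0.3 225 [-60, -45, 0, 30, 45, 60]
0.5 -0.3 315 [-60, -45, -30, 0, 30, 45, 60]
0.5 0.1 0 [-60, -45, -30, 0, 30, 45, 60]
0.5 0.1 90 [-60, -45, -30, 0, 30, 45]
0.5 0.1 180 [-60, -45, -30, 0, 30, 45, 60]
0.5 0.1 270 [-45, -30, 0, 30, 45, 60]
0.5 0.1 45 [-60, -45, -30, 0, 30, 45, 60]
0.5 0.1 135 [-60, -45, -30, 0, 30, 45, 60]
0.5 0.1 225 [-60, -45, -30, 0, 30, 45, 60]
0.5 0.1 315 [-60, -45, -30, 0, 30, 45, 60]
```

View pics/c1.png

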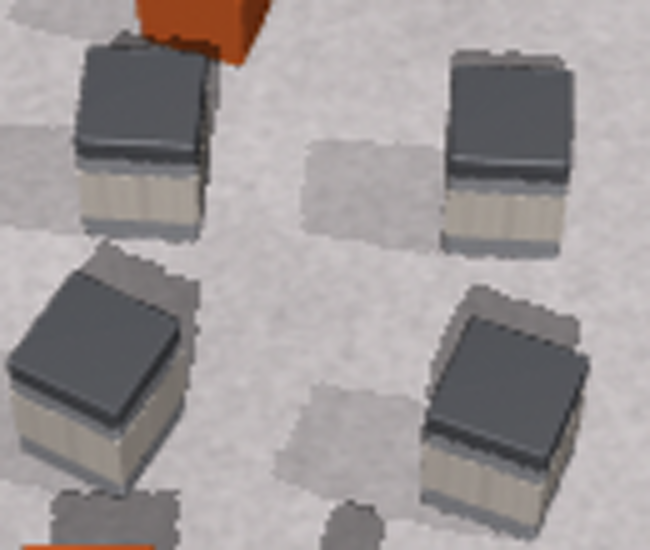

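Run:
```python
from h import *
C=cam("scene")
for q in [[(88,45),(210,50),(205,155),(78,148)],[(453,60),(573,68),(570,170),(447,162)],[(82,275),(180,330),(115,420),(10,360)],[(475,318),(588,362),(548,462),(428,425)]]:
    P=np.array([p2w(C,(u/5+255,v/5+180),.08)[:2] for u,v in q]);e=P[1]-P[0]+P[2]-P[3];f=P[2]-P[1]+P[3]-P[0]
    print(P.mean(0).round(3),np.degrees(np.arctan2(e[1],e[0])).round(1),np.degrees(np.arctan2(f[1],f[0])).round(1),np.linalg.norm(e)/2,np.linalg.norm(f)/2)
R=rot(-np.pi/2,0);o=[]
for p,c in(([.634,-.26,.303],"j"),([.639,.274,.25],"s")):
    robot.move_ptp(p,R);I=cam("wrist");np.savez(f"w_{c}.npz",K=I[0],R=I[1],t=I[2]);o.append(robot.grab_frame("wrist")[:,:,::-1])
    h=.135 if c=="j" else .082;print(c,w2p(I,[p[0],p[1],h]))
cv2.imwrite("pics/w1.png",cv2.resize(np.hstack(o),None,fx=.62,fy=.62,interpolation=cv2.INTER_AREA));cv2.imwrite("wj.png",o[0]);cv2.imwrite("ws.png",o[1])
print(robot.get_state()["time"])
```

```text
[ 0.455 -0.097] 93.9 5.6 0.05826802133984018 0.061214815044835766
[0.442 0.073] 92.6 3.0 0.056706186983747714 0.05987674217462305
[ 0.593 -0.097] 63.9 -24.5 0.05488439800097943 0.05406195383192594
[0.594 0.086] 74.6 -14.4 0.05438566809505343 0.05745769653733321
j [320.08681996 223.3085971 ]
s [319.8384335 224.7979982]
4.2083
```

View pics/w1.png

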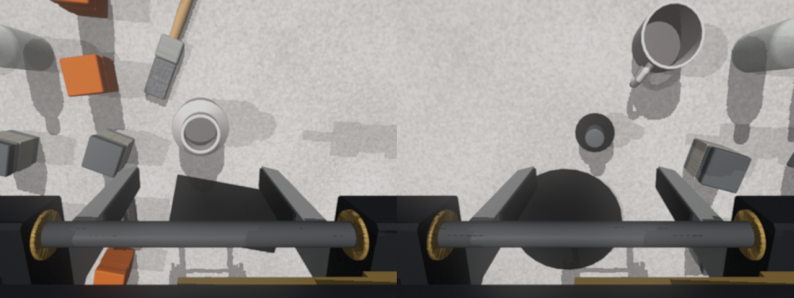

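Run:
```python
import cv2,numpy as np
a=[cv2.resize(cv2.convertScaleAbs(cv2.imread(f)[165:265,270:370],alpha=1.6,beta=10),None,fx=4,fy=4,interpolation=cv2.INTER_CUBIC) for f in("wj.png","ws.png")]
cv2.imwrite("pics/w2.png",np.hstack(a))
```

```text
(no output)
```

View pics/w2.png

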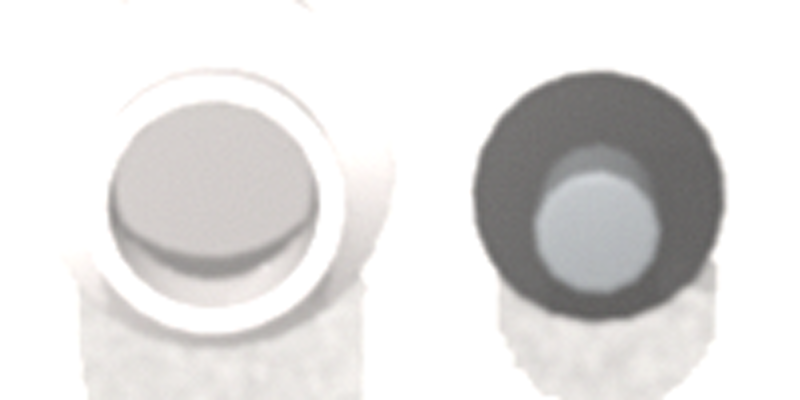

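Run:
```python
from h import *
def L(c): d=np.load(f"w_{c}.npz");return d["K"],d["R"],d["t"]
J=p2w(L("j"),(323.5,216.1),.135);S=p2w(L("s"),(319.4,223.),.082);print(J,S)
robot.move_ptp([*S[:2],.15],rot(-np.pi/2,0))
robot.move_linear([*S[:2],.068],velocity=.1)
robot.gripper_to(.02);st=robot.get_state();print(st["opening"],st["grasp_force"],st["ee_pos"])
robot.move_linear([*S[:2],.28],velocity=.25)
robot.move_ptp([*J[:2],.28],rot(-np.pi/2,0))
robot.move_linear([*J[:2],.210],velocity=.2)
hit=robot.move_linear([*J[:2],.162],velocity=.04,threshold=15)
st=robot.get_state();print(hit,st["ee_pos"],st["force"],st["opening"],st["time"])
cv2.imwrite("pics/side1.png",robot.grab_frame("side")[250:450,280:500,::-1].repeat(2,0).repeat(2,1))
```

```text
[ 0.64028937 -0.26292788  0.135     ] [0.64057925 0.2743727  0.082     ]
0.02712144737446874 29.996374547481537 [0.64055509 0.27439613 0.06795686]
True [ 0.64025589 -0.2628275   0.16744472] [-0.71242521  0.02680745  5.59262152] 0.027507102278588956 11.1083
```

View pics/side1.png

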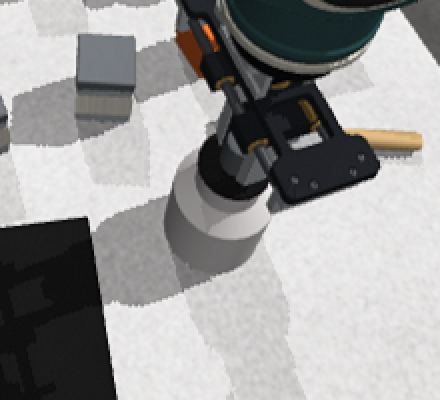

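Run:
```python
from h import *
robot.gripper_to(.05);robot.move_linear([.640,-.263,.30],velocity=.25)
C=cam("scene");im=cv2.imread("pics/scene0.png")
for (u0,u1,v0,v1) in((135,260,165,245),(410,512,198,283)):
    m=(im[v0:v1,u0:u1].max(2)<35).astype(np.uint8)
    c=max(cv2.findContours(m,0,2)[0],key=cv2.contourArea)[:,0]+[u0,v0]
    W=np.float32([p2w(C,q,.006)[:2] for q in c]);print(cv2.minAreaRect(W),cv2.minEnclosingCircle(W))
T=np.radians
q=lambda p,a,t:robot.ik(p,rot(T(a),T(t)))
f=lambda r:None if r is None else np.round(r,2)
for S in((.35,.5),(.45,.5),(.25,.5)):
  for a in(0,-30,30,-60,60,180):
    r=[q([*S,z],a,t) for t in(60,-60) for z in(.028,.15)]
    print(S,a,[x is not None for x in r],None if any(x is None for x in r) else np.abs(r[0]-r[2]).round(1))
for p,a in(([.455,-.097],4.7),([.442,.073],2.8),([.593,-.097],-24.5),([.594,.086],-14.5)):
  print(p,[[q([*p,z],a+k,-30) is not None for z in(.04,.3)] for k in(0,180)])
print(robot.get_state()["time"])
```

```text
((0.4417506456375122, -0.31923240423202515), (0.2381439507007599, 0.13993626832962036), 78.84632873535156) ((0.4418806731700897, -0.31998321413993835), 0.13597191870212555)
((0.464820921421051, 0.3284623622894287), (0.20392891764640808, 0.20565377175807953), 7.218059539794922) ((0.4652143120765686, 0.3284035623073578), 0.10453088581562042)
(0.35, 0.5) 0 [True, True, True, True] [0.4 0.1 1.3 1.3 3.4 0.2 2.2]
(0.35, 0.5) -30 [False, False, True, True] None
(0.35, 0.5) 30 [True, True, True, True] [1.1 0.1 0.2 0.6 1.6 1.4 1.8]
(0.35, 0.5) -60 [True, False, True, True] None
(0.35, 0.5) 60 [True, True, True, True] [0.9 0.1 0.1 0.1 1.6 0.7 1.6]
(0.35, 0.5) 180 [True, True, True, True] [1.4 0.  0.9 1.2 2.8 1.7 2.1]
(0.45, 0.5) 0 [True, False, True, True] None
(0.45, 0.5) -30 [False, False, True, True] None
(0.45, 0.5) 30 [True, True, True, True] [1.  0.  0.3 0.5 1.5 1.2 1.5]
(0.45, 0.5) -60 [False, False, True, True] None
(0.45, 0.5) 60 [True, True, True, True] [0.8 0.2 0.3 0.3 1.5 0.3 1.5]
(0.45, 0.5) 180 [True, True, True, False] None
(0.25, 0.5) 0 [True, True, True, True] [0.7 0.2 1.4 1.3 3.2 0.1 2.3]
(0.25, 0.5) -30 [True, False, True, True] None
(0.25, 0.5) 30 [True, True, True, True] [1.  0.2 0.  0.7 2.2 1.4 2.6]
(0.25, 0.5) -60 [True, True, True, True] [1.5 0.4 1.3 1.2 1.9 1.1 3.7]
(0.25, 0.5) 60 [True, True, True, True] [0.9 0.  0.  0.1 1.5 1.1 1.8]
(0.25, 0.5) 180 [True, True, True, True] [1.3 0.1 0.7 1.2 2.7 1.5 1.8]
[0.455, -0.097] [[True, True], [True, True]]
[0.442, 0.073] [[True, True], [True, True]]
[0.593, -0.097] [[True, True], [True, True]]
[0.594, 0.086] [[True, True], [True, True]]
12.4
```

Run:
```python
from h import *
C=cam("scene")
for u in((555,118),(558,160),(597,165),(527,80),(600,95),(113,30),(20,240)):print(u,p2w(C,u,0).round(3))
T=np.radians
q=lambda p,a,t:robot.ik(p,rot(T(a),T(t)))
for S in((.2,.55),(.25,.53),(.15,-.55),(.25,.6),(.2,-.5)):
  print(S,w2p(C,[*S,0]).round())
  for a in(45,60,75,90,-45,-60,-75):
    r=[q([*S,z],a,t) for t in(60,-60) for z in(.028,.2)]
    if not any(x is None for x in r): print(a,np.abs(r[0]-r[2]).round(1),np.round(r[0],1),np.round(r[2],1))
```

```text
(555, 118) [0.012 0.597 0.   ]
(558, 160) [0.17  0.589 0.   ]
(597, 165) [0.174 0.69  0.   ]
(527, 80) [-0.136  0.53   0.   ]
(600, 95) [-0.099  0.736  0.   ]
(113, 30) [-0.196 -0.74   0.   ]
(20, 240) [ 0.594 -0.712  0.   ]
(0.2, 0.55) [544. 167.]
45 [1.  0.1 0.1 0.6 1.8 1.4 2.1] [-1.2  1.2 -0.7  1.4  1.1  2.  -1.4] [-0.2  1.  -0.8  1.9 -0.7  0.6  0.7]
60 [1.  0.  0.  0.2 1.6 1.2 1.8] [-1.1  1.2 -0.9  1.5  1.4  2.  -1.3] [-0.1  1.2 -0.9  1.8 -0.2  0.8  0.4]
75 [0.9 0.1 0.2 0.1 1.5 0.8 1.7] [-1.1  1.1 -0.8  1.7  1.4  1.8 -1.3] [-0.2  1.2 -1.   1.6 -0.   1.1  0.4]
90 [0.7 0.2 0.1 0.5 1.6 0.5 1.7] [-1.1  1.1 -0.9  1.9  1.7  1.8 -1.2] [-0.3  1.3 -1.   1.4  0.1  1.3  0.4]
-60 [1.5 0.4 1.3 1.1 1.7 1.1 3.9] [-0.7  1.3 -0.8  1.1  0.1  1.8 -2.4] [-2.2  0.9  0.5  2.2  1.8  0.6  1.6]
-75 [1.2 0.4 0.8 0.8 1.5 0.5 4.3] [-0.6  1.2 -0.8  1.3 -0.   1.6 -2.5] [-1.8  0.8 -0.   2.1  1.5  1.1  1.9]
(0.25, 0.53) [538. 181.]
45 [1.  0.1 0.1 0.5 1.7 1.4 1.9] [-1.   1.2 -0.8  1.4  1.2  2.  -1.4] [-0.   1.1 -0.9  1.9 -0.4  0.6  0.5]
60 [0.9 0.  0.  0.1 1.5 1.1 1.7] [-1.   1.2 -0.9  1.6  1.4  2.  -1.3] [-0.1
[... 1547 characters left out ...]
 1.3 -1.   1.2  0.   1.5  0.5]
-75 [1.2 0.5 0.9 1.  1.5 0.8 4.5] [-0.6  1.3 -0.8  1.  -0.   1.7 -2.5] [-1.8  0.8  0.2  2.   1.5  0.9  2. ]
(0.2, -0.5) [153. 129.]
75 [1.3 0.  0.5 0.8 1.8 1.5 3.8] [ 2.4  1.1 -0.9  2.2 -1.1  0.3 -2.1] [ 1.1  1.1 -0.4  1.4  0.8  1.8  1.7]
90 [0.6 0.4 0.5 0.5 2.3 1.1 3.7] [ 2.   0.9 -0.4  2.  -1.1  0.9 -2. ] [ 1.3  1.2 -0.9  1.5  1.2  2.   1.7]
-45 [1.2 0.2 0.4 0.5 1.6 0.2 2.1] [ 0.7  0.8 -0.1  2.   1.3  1.2 -1.3] [ 1.8  1.1 -0.5  1.5 -0.4  1.4  0.8]
-60 [1.2 0.1 0.4 0.2 1.6 0.1 2.1] [ 0.7  0.9 -0.1  1.9  1.   1.3 -1.2] [ 1.9  1.  -0.5  1.7 -0.5  1.2  0.9]
-75 [1.3 0.  0.5 0.1 1.5 0.5 2. ] [ 0.8  0.9 -0.1  1.7  0.9  1.4 -1.2] [ 2.1  1.  -0.6  1.8 -0.7  0.9  0.9]
```

```bash
cat >> h.py <<'E'
D=np.radians
S=np.array([.15,-.55]);AS=D(-60)
TINS={1:([.455,-.097],4.7),2:([.442,.073],2.8),3:([.593,-.097],-24.5),4:([.594,.086],-14.5)}
def st(): return robot.get_state()
def up(z,v=.3): p=np.array(st()["ee_pos"]);robot.move_linear([p[0],p[1],z],velocity=v)
def back(d,v=.3): s=st();robot.move_linear(np.array(s["ee_pos"])-d*np.array(s["tool_rot"])[:,2],velocity=v)
def near(p,R2s,ref=None):
    q=np.array(st()["qpos"]) if ref is None else ref
    c=[(np.abs(np.array(j)-q).max(),i) for i,R in enumerate(R2s) if (j:=robot.ik(p,R)) is not None]
    return R2s[min(c)[1]]
def hold(): s=st();print("open %.4f f %.0f z %.4f t %.1f"%(s["opening"],s["grasp_force"],s["ee_pos"][2],s["time"]))
def changed(k):
    C=cam("scene");u,v=w2p(C,[*TINS[k][0],.05]).astype(int);f=lambda i:i[v-25:v+25,u-25:u+25].astype(int)
    return np.abs(f(robot.grab_frame("scene")[:,:,::-1])-f(cv2.imread("pics/scene0.png"))).mean()
def flip1(k):
    p,a=TINS[k];p=np.array([*p,.042])
    R=near(p+[0,0,.2],[rot(D(a),D(-30)),rot(D(a+180),D(-30))])
    robot.gripper_to(.09)
    pre=p-.12*R[:,2];robot.move_ptp(pre+[0,0,.1],R);robot.move_linear(pre,velocity=.3);robot.move_linear(p,velocity=.15)
    robot.gripper_to(.03);hold();up(.30)
    robot.move_ptp([*S,.2],rot(AS,D(60)));robot.move_linear([*S,.06],velocity=.3)
    print(robot.move_linear([*S,.015],velocity=.05,threshold=6));hold()
    robot.gripper_to(.085);back(.13);up(.28)
    R=rot(AS,D(-60));p=np.array([*S,.03]);pre=p-.13*R[:,2]
    robot.move_ptp([*pre[:2],.28],R);robot.move_linear(pre,velocity=.3)
    im=robot.grab_frame("wrist")[:,:,::-1];cv2.imwrite(f"pics/mark{k}.png",im);hold()
E
python3 - <<'E'
from h import *
print([round(changed(k),1) for k in TINS])
flip1(1)
E
```

```text
[np.float64(11.6), np.float64(12.4), np.float64(11.5), np.float64(11.9)]
open 0.0561 f 30 z 0.0420 t 17.1
True
open 0.0559 f 30 z 0.0237 t 21.4
open 0.0850 f 0 z 0.0971 t 25.8
```

View pics/mark1.png

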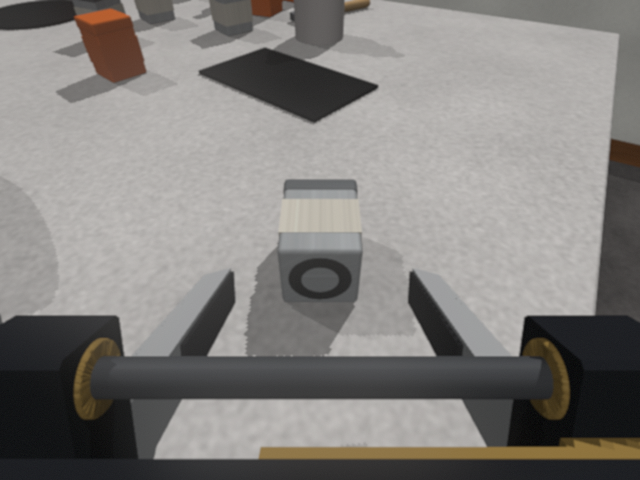

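```bash
cat >> h.py <<'E'
ROUND=np.array([.465,.328]);OBL=np.array([.442,-.319])
YAW={"ring":[D(g) for g in range(-180,180,15)],"bar":[D(169),D(-11)]}
def flip2(kind,i,yaw=None):
    R=rot(AS,D(-60));p=np.array([*S,.028])
    robot.move_linear(p,velocity=.15);robot.gripper_to(.03);hold();up(.28)
    c=ROUND if kind=="ring" else OBL
    Rs=[rot(a,D(30)) for a in ([yaw] if yaw is not None else YAW[kind])];R=near([*c,.2],Rs)
    a=np.arctan2(R[1,1],R[0,1]);n=np.array([np.sin(a),-np.cos(a)]);print("yaw",a)
    g=c+n*(.048 if i==0 else -.048)
    robot.move_ptp([*g,.2],R);robot.move_linear([*g,.075],velocity=.3)
    print(robot.move_linear([*g,.036],velocity=.05,threshold=6));hold()
    robot.gripper_to(.085);back(.14);up(.3);hold()
E
python3 - <<'E'
from h import *
flip2("ring",0)
cv2.imwrite("pics/s2.png",robot.grab_frame("scene")[:,:,::-1]);print([round(changed(k),1) for k in TINS])
E
```

```text
open 0.0558 f 30 z 0.0281 t 27.4
yaw 2.6179938779914944
True
open 0.0560 f 30 z 0.0431 t 34.2
open 0.0847 f 0 z 0.2994 t 37.5
[np.float64(34.9), np.float64(6.4), np.float64(4.2), np.float64(23.5)]
```

View pics/s2.png

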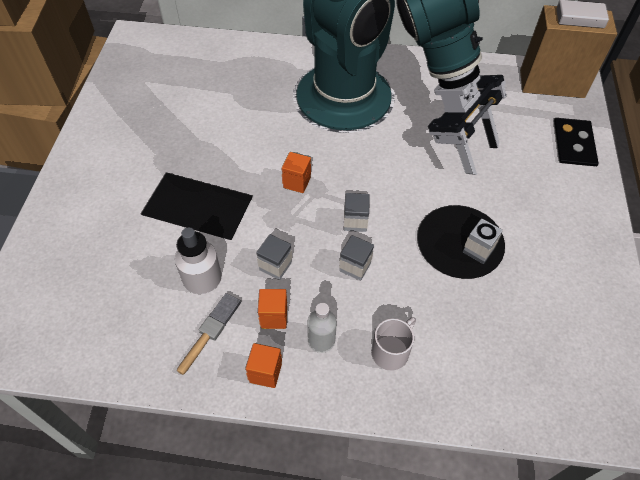

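Run:
```python
from h import *
flip1(2)
s=robot.grab_frame("scene")[:,:,::-1];cv2.imwrite("s3.png",s)
a=cv2.resize(cv2.imread("pics/mark2.png")[150:330,230:430],(500,450));b=cv2.resize(s[215:305,325:385],(300,450),interpolation=cv2.INTER_CUBIC)
cv2.imwrite("pics/v3.png",np.hstack([a,b]))
```

```text
open 0.0560 f 30 z 0.0421 t 41.2
True
open 0.0560 f 30 z 0.0276 t 46.0
open 0.0850 f 0 z 0.0969 t 51.2
```

View pics/v3.png

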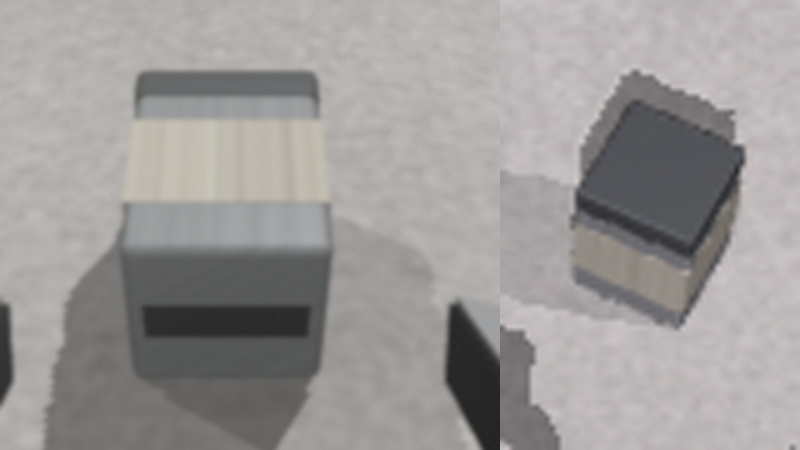

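Run:
```python
from h import *
flip2("bar",0)
C=cam("scene");P=np.array([p2w(C,q,.08)[:2] for q in((352,235.4),(373.4,245),(363.4,264),(341,254.6))]);e=P[1]-P[0]+P[2]-P[3];f=P[2]-P[1]+P[3]-P[0]
a=[np.degrees(np.arctan2(v[1],v[0])) for v in(e,f)];print(P.mean(0),a,np.linalg.norm(e)/2,np.linalg.norm(f)/2)
open("h.py","a").write(f"TINS[4]=({P.mean(0).round(4).tolist()},{a[1]:.1f})\n")
cv2.imwrite("s4.png",robot.grab_frame("scene")[:,:,::-1])
TINS[4]=(P.mean(0).tolist(),a[1])
flip1(4)
s=robot.grab_frame("scene")[:,:,::-1]
m=cv2.resize(cv2.imread("pics/mark4.png")[150:330,230:430],(300,270));
cv2.imwrite("pics/v4.png",np.hstack([m,cv2.resize(s[160:320,130:390],(439,270))]))
```

```text
open 0.0556 f 30 z 0.0281 t 52.9
yaw -0.19198621771937624
True
open 0.0557 f 30 z 0.0432 t 56.6
open 0.0850 f 0 z 0.2993 t 58.4
[0.57135558 0.08534576] [np.float64(69.47761735074538), np.float64(-19.432776926689286)] 0.05359977468309633 0.05622076743623976
open 0.0560 f 30 z 0.0420 t 62.2
True
open 0.0556 f 30 z 0.0249 t 67.2
open 0.0852 f 0 z 0.0970 t 72.1
```

View pics/v4.png

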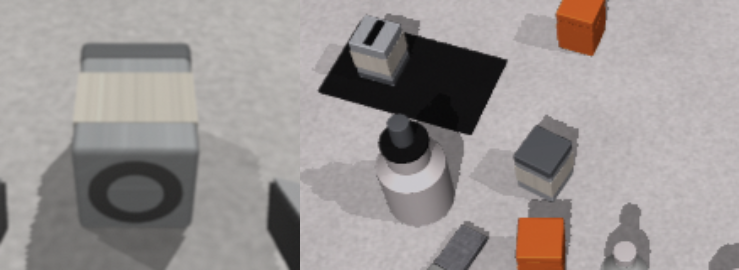

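Run:
```python
from h import *
flip2("ring",1,D(150));print([round(changed(k),1) for k in (3,)])
flip1(3)
s=robot.grab_frame("scene")[:,:,::-1]
m=cv2.resize(cv2.imread("pics/mark3.png")[150:330,230:430],(300,270));
cv2.imwrite("pics/v5.png",np.hstack([m,cv2.resize(s[160:300,380:520],(270,270))]))
```

```text
open 0.0560 f 30 z 0.0281 t 73.7
yaw 2.6179938779914944Traceback (most recent call last):
  File "<stdin>", line 2, in <module>
  File "h.py", line 49, in flip2
    robot.move_ptp([*g,.2],R);robot.move_linear([*g,.075],velocity=.3)
                              ~~~~~~~~~~~~~~~~~^^^^^^^^^^^^^^^^^^^^^^^
rig.PlanningError: the arm cannot follow that straight line within its joint ranges
```

Run:
```python
from h import *
g=np.array([.441,.286]);q0=np.array(st()["qpos"])
print(q0.round(2))
for d in(110,125,135,150,165,180,195):
    R=rot(D(d),D(30));print(d,[None if (j:=robot.ik([*g,z],R)) is None else (np.abs(j-q0).max().round(2),np.round(j,2).tolist()) for z in(.075,.04)])
```

```text
[ 0.51  0.19 -1.05  2.2  -0.25  0.41  2.33]
110 [(np.float64(2.58), [0.18, 0.57, -1.08, 2.32, 1.66, 0.67, -0.25]), (np.float64(2.68), [0.18, 0.71, -1.09, 2.33, 1.81, 0.76, -0.35])]
125 [(np.float64(2.31), [0.3, 0.56, -1.08, 2.33, 1.71, 0.47, 0.02]), (np.float64(2.42), [0.29, 0.7, -1.08, 2.34, 1.88, 0.58, -0.09])]
135 [(np.float64(2.03), [0.36, 0.57, -1.08, 2.32, 1.65, 0.36, 0.3]), (np.float64(2.19), [0.35, 0.7, -1.08, 2.33, 1.87, 0.45, 0.14])]
150 [(np.float64(1.5), [0.46, 0.61, -1.1, 2.28, 1.25, 0.25, 1.01]), (np.float64(1.86), [0.44, 0.73, -1.08, 2.29, 1.61, 0.31, 0.72])]
165 [(np.float64(0.36), [0.37, 0.55, -0.9, 2.21, 0.06, 0.23, 2.45]), (np.float64(1.28), [0.51, 0.79, -1.1, 2.22, 1.03, 0.29, 1.59])]
180 [(np.float64(0.44), [0.43, 0.64, -0.95, 2.13, 0.04, 0.41, 2.74]), (np.float64(0.51), [0.39, 0.71, -0.91, 2.14, 0.13, 0.34, 2.7])]
195 [(np.float64(0.59), [0.51, 0.79, -1.09, 2.03, 0.28, 0.61, 2.78]), (np.float64(0.69), [0.5, 0.88, -1.09, 2.04, 0.44, 0.58, 2.68])]
```

Run:
```python
from h import *
g=np.array([.441,.286]);R=rot(D(125),D(30))
robot.move_ptp([*g,.2],R);robot.move_linear([*g,.075],velocity=.3)
print(robot.move_linear([*g,.036],velocity=.05,threshold=6));hold()
robot.gripper_to(.085);back(.14);up(.3);hold();print(changed(3))
flip1(3)
s=robot.grab_frame("scene")[:,:,::-1]
m=cv2.resize(cv2.imread("pics/mark3.png")[150:330,230:430],(300,270));
cv2.imwrite("pics/v5.png",np.hstack([m,cv2.resize(s[160:300,380:520],(270,270))]))
```

```text
Traceback (most recent call last):
rig.PlanningError: the arm cannot follow that straight line within its joint ranges
```

Run:
```python
from h import *
g=np.array([.441,.286]);q0=np.array(st()["qpos"])
print(st()["ee_pos"],q0.round(2))
for d in(95,110,125,180,195):
    R=rot(D(d),D(30));print(d,[None if (j:=robot.ik([*g,z],R)) is None else (np.abs(j-q0).max().round(2),np.round(j,2).tolist()) for z in(.25,.2,.15,.1,.075,.04)])
```

```text
[0.44110625 0.28581053 0.19990737] [ 0.21  0.09 -0.88  2.25  0.28  0.32  1.29]
95 [(np.float64(0.92), [-0.13, 0.04, -0.72, 2.15, 0.64, 0.67, 0.36]), (np.float64(1.13), [-0.21, 0.13, -0.66, 2.2, 0.83, 0.61, 0.16]), (np.float64(1.35), [-0.37, 0.21, -0.51, 2.25, 1.03, 0.54, -0.06]), (np.float64(1.6), [-0.5, 0.31, -0.38, 2.28, 1.26, 0.49, -0.31]), (np.float64(1.74), [-0.55, 0.36, -0.32, 2.29, 1.39, 0.47, -0.45]), (np.float64(1.95), [-0.64, 0.44, -0.23, 2.3, 1.58, 0.44, -0.66])]
110 [(np.float64(0.41), [0.07, -0.01, -0.81, 2.18, 0.39, 0.5, 0.88]), (np.float64(0.68), [-0.1, 0.09, -0.68, 2.24, 0.66, 0.42, 0.61]), (np.float64(1.01), [-0.24, 0.18, -0.55, 2.29, 0.99, 0.35, 0.28]), (np.float64(1.4), [-0.55, 0.27, -0.22, 2.33, 1.35, 0.26, -0.11]), (np.float64(1.68), [-0.6, 0.32, -0.17, 2.34, 1.63, 0.25, -0.39]), (np.float64(1.93), [-0.43, 0.43, -0.36, 2.35, 1.9, 0.35, -0.64])]
125 [(np.float64(0.31), [0.39, -0.02, -1.01, 2.19, -0.03, 0.44, 1.59]), (np.float64(0.0), [0.21, 0.09, -0.88, 2.25, 0.29, 0.32, 1.29]), (np.float64(0.4), [-0.0, 0.19, -0.68, 2.3, 0.68, 0.22, 0.9]), (np.float64(1.18), [0.02
[... 262 characters left out ...]
26, 0.37, 1.09, 2.1, -1.04, 1.04, -2.72]), (np.float64(1.44), [0.55, 0.52, -1.1, 2.09, -0.03, 0.56, 2.73]), (np.float64(1.3), [0.53, 0.65, -1.09, 2.12, 0.19, 0.47, 2.58]), (np.float64(1.23), [0.51, 0.71, -1.06, 2.13, 0.29, 0.42, 2.52]), (np.float64(1.18), [0.47, 0.77, -1.01, 2.13, 0.39, 0.36, 2.46])]
195 [(np.float64(3.91), [-1.22, 0.37, 1.09, 1.96, -0.91, 1.25, -2.62]), (np.float64(3.78), [-1.19, 0.48, 1.09, 2.01, -1.02, 1.24, -2.49]), (np.float64(3.65), [-1.17, 0.6, 1.08, 2.05, -1.15, 1.24, -2.36]), (np.float64(3.59), [-1.04, 0.62, 0.9, 2.07, -1.19, 1.13, -2.3]), (np.float64(1.49), [0.51, 0.79, -1.09, 2.03, 0.28, 0.61, 2.78]), (np.float64(1.42), [0.49, 0.87, -1.07, 2.04, 0.4, 0.57, 2.71])]
```

Run:
```python
from h import *
g=np.array([.43,.275]);R=rot(D(95),D(30))
robot.move_ptp([*g,.2],R);robot.move_linear([*g,.075],velocity=.3)
print(robot.move_linear([*g,.036],velocity=.05,threshold=6));hold()
robot.gripper_to(.075);back(.14);up(.3);hold();print(changed(3))
flip1(3)
s=robot.grab_frame("scene")[:,:,::-1]
m=cv2.resize(cv2.imread("pics/mark3.png")[150:330,230:430],(300,270));
cv2.imwrite("pics/v5.png",np.hstack([m,cv2.resize(s[160:300,380:520],(270,270))]))
```

```text
True
open 0.0557 f 30 z 0.0435 t 81.3
open 0.0746 f 0 z 0.2983 t 83.5
3.5433333333333334
open 0.0562 f 30 z 0.0422 t 87.8
True
open 0.0559 f 30 z 0.0228 t 92.4
open 0.0844 f 0 z 0.0969 t 97.5
```

View pics/v5.png

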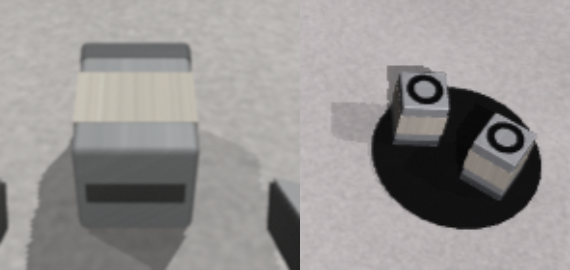

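Run:
```python
from h import *
flip2("bar",1,D(-11))
robot.pause(.5);cv2.imwrite("pics/fin.png",robot.grab_frame("scene")[130:330,120:540,::-1].repeat(2,0).repeat(2,1)[:, :800])
```

```text
open 0.0558 f 30 z 0.0280 t 99.2
yaw -0.19198621771937624
True
open 0.0559 f 30 z 0.0431 t 102.9
open 0.0849 f 0 z 0.2992 t 104.8
```

View pics/fin.png

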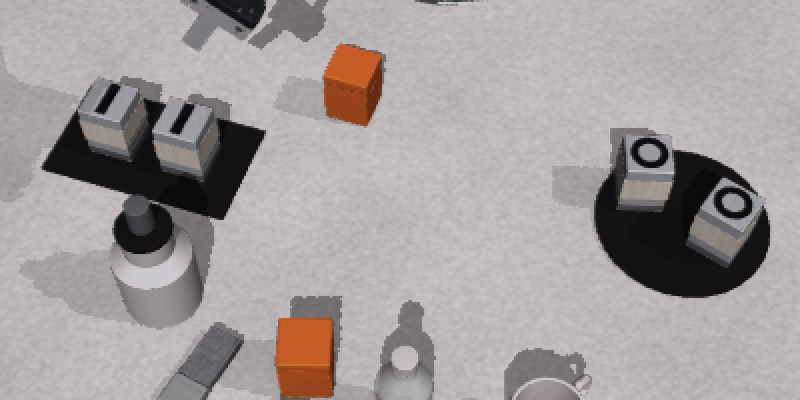

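Run:
```python
from h import *
C=cam("scene");W=[p2w(C,(u/2+120,v/2+130),.086)[:2] for u,v in((110,100),(185,118),(648,154),(733,202))]
y=np.array([np.cos(D(79)),np.sin(D(79))]);x=np.array([y[1],-y[0]])
b=[((w-OBL)@x,(w-OBL)@y) for w in W[:2]];r=[np.linalg.norm(w-ROUND) for w in W[2:]];print(b,r)
if all(abs(i)<.045 and abs(j)<.095 for i,j in b) and max(r)<.077: print(robot.sign_off())
```

```text
[(np.float64(0.00039979651574070536), np.float64(-0.04271570475938187)), (np.float64(-0.0025167917125980183), np.float64(0.052339767872494565))] [np.float64(0.06281065758374539), np.float64(0.04792263629764066)]
the job is handed in; nothing more can be done
None
```

The job is handed in: the stopper is fully home in the jug, and all four tins stand upside down, the two ring tins on the round mat and the two bar tins on the oblong mat. My last camera check put every tin well inside its limits at about 105 s of the 210 s, and I don't have the judge's verdict.

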